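Sort the grafting-wax tins by weight and warm the full ones

TASK

Draw the warmer's sled fully out towards you, then lift each tin of grafting wax to feel its weight, and stand the full (heavy) ones upright on the sled and the empty (light) ones upright in the green tray. Only when all tins are sorted, push the sled in to its end stop by the heater; after that turn the timer's pointer to the wide red mark, pressing the timer down as you turn so that it stays where it is, square on its slate. Leave everything else on the bench where it is.

Things in the scene. Friction and masses are not known exactly. Their poses are not given: they have to be found in the camera images.
- tin_a_center (a point): Centre (half-way up) of a closed tin of grafting wax: upright cylinder 56 mm in diameter, 56 mm high, white with a green band and a bare metal lid. All tins look the same; full ones weigh 250 to 350 g, empty ones 40 to 60 g; letters say nothing about which is full. May be absent (None). z axis up.
- tin_b_center (a point): Centre (half-way up) of a closed tin of grafting wax: upright cylinder 56 mm in diameter, 56 mm high, white with a green band and a bare metal lid. All tins look the same; full ones weigh 250 to 350 g, empty ones 40 to 60 g; letters say nothing about which is full. May be absent (None). z axis up.
- tin_c_center (a point): Centre (half-way up) of a closed tin of grafting wax: upright cylinder 56 mm in diameter, 56 mm high, white with a green band and a bare metal lid. All tins look the same; full ones weigh 250 to 350 g, empty ones 40 to 60 g; letters say nothing about which is full. May be absent (None). z axis up.
- tin_d_center (a point): Centre (half-way up) of a closed tin of grafting wax: upright cylinder 56 mm in diameter, 56 mm high, white with a green band and a bare metal lid. All tins look the same; full ones weigh 250 to 350 g, empty ones 40 to 60 g; letters say nothing about which is full. May be absent (None). z axis up.
- tin_e_center (a point): Centre (half-way up) of a closed tin of grafting wax: upright cylinder 56 mm in diameter, 56 mm high, white with a green band and a bare metal lid. All tins look the same; full ones weigh 250 to 350 g, empty ones 40 to 60 g; letters say nothing about which is full. May be absent (None). z axis up.
- tin_f_center (a point): Centre (half-way up) of a closed tin of grafting wax: upright cylinder 56 mm in diameter, 56 mm high, white with a green band and a bare metal lid. All tins look the same; full ones weigh 250 to 350 g, empty ones 40 to 60 g; letters say nothing about which is full. May be absent (None). z axis up.
- sled (a joint): Travel of the warmer's aluminium sled along its rails, in m: 0 fully out towards the robot, 0.12 at its end stop close to the orange heating bars. Needs about 3 N to slide and stays where it is left.
- sled_floor (a point): Centre of the sled's flat inner floor (210 mm along its y by 95 mm along its x, 30 mm above the bench, rim 6 mm high, 5 mm thick); x points along the slide towards the heater, y along the sled's long side. Moves with the sled. Three tins stand side by side along y (66 mm apart).
- sled_handle (a point): Centre of the grip of the sled's upright red handle, 71 mm above the bench: a plate 14 mm thick along the slide (x), 60 mm wide (y), its top 19 mm above this point and its lower edge 45 mm below; it stands 98 mm before the sled's centre, with 40 mm free between it and the sled's rim. Axes as for the sled.
- empties_tray_in (a point): Centre of the inner floor of the shallow green tray for empties (inside 200 mm along its x, 140 mm along its y; floor 5 mm thick, walls 15 mm high over all, 5 mm thick), fixed on the bench. Three tins stand in a row along x (64 mm apart).
- slate: Dark square slate, 130 x 130 mm, 6 mm thick, fixed on the bench, on which the timer stands centred with its x axis along the slate's x; origin at the centre of its underside.
- timer: Free-standing round white countertop timer, 90 mm in diameter, body 50 mm high, 250 g in all; it is loose and light and spins with its dial unless pressed down. Origin at the centre of its underside; dial reading 0 is towards its x axis, the wide red mark lies 1.4 rad clockwise (seen from above) from there, other marks are narrow and black, one every 0.35 rad.
- dial (a joint): Angle of the timer's dial in rad, growing clockwise seen from above (0 to 2.6); 1.4 puts the yellow pointer on the wide red mark. Stiff: about 0.16 N m to turn, stays where it is left; with some 8 to 14 N pressed down on it the timer stays put.
- dial_grip (a point): Centre of the dial's grip bar, on the dial's axis, 78 mm above the bench. The black bar is 50 mm long (along this point's x, the way its yellow pointer looks), 14 mm thick (y) and 26 mm high; it stands on a grey disc 68 mm in diameter, 8 mm thick, that turns with it and whose top lies 13 mm below this point. Turns with the dial.
- pot: Terracotta pot, 90 mm wide, 85 mm high. Not part of the job; origin at the centre of its underside.
- tape: Roll of red tape lying flat, 64 mm wide, 22 mm high. Not part of the job; origin at the centre of its underside.
- knife: Yellow grafting knife, 150 mm long, 16 mm high. Not part of the job; origin at the centre of its underside.
- cuttings: Tied bundle of green cuttings, 170 mm long, 50 mm wide, 37 mm high. Not part of the job; origin at the centre of its underside.
- sprayer: Blue bottle, 64 mm wide, 170 mm high. Not part of the job; origin at the centre of its underside.
- jar: Amber jar, 60 mm wide, 70 mm high. Not part of the job; origin at the centre of its underside.

How it is judged:
By the outcome, as a careful person would: the job done as asked, in the order asked, and still so for the second after the job is handed in, with the robot touching nothing.
Of tin_a, tin_b, tin_c, tin_d, tin_e, tin_f only 4 to 6 are there at a start; the rules pass over those that are not, and their reading is None.
At some moment in a run one of tin_a, tin_b, tin_c, tin_d, tin_e, tin_f may be knocked a few centimetres aside while the robot is not near it.
It also fails if it takes over 208 s, if anything falls off the work surface, if the arm or the gripper's body presses on something with over 40 N, if the wrist force passes 120 N, or if a joint passes its speed limit or range.

ROBOT

A 7-joint arm with a two-finger parallel gripper is mounted at the origin on the work surface. World frame = base frame: x ahead of the robot, y to its left, z up, the work surface at z = 0. Lengths are in m, angles in degrees, forces in N, time in s.
With the tool pointing down it reaches from about 0.425 to 0.875 m from the base axis. Payload 4.7 kg.
Tool frame: the origin (TCP) lies at the very end of the fingers, on their centre line; the grasp point (between the pads) lies 19 mm behind it; z points along the fingers, y is the direction in which the jaws open and shut (so a half turn about z gives the same grasp; the last joint's range is limited). The gripper opens to 87 mm and grips with 3 to 60 N. Pads are 19 mm wide; open, the fingers measure 117 mm over their backs; the gripper's body (75 mm by 190 mm) begins 51 mm behind the grasp point.
Start: joints at [73.23, 18.392, -4.016, 83.108, 1.295, 78.541, -3.26], TCP at [0.196, -0.62, 0.223] pointing down, gripper open.
Joint ranges: [-163.93, 163.93], [-17.29, 119.83], [-79.2, 71.16], [3.27, 140.29], [-89.18, 269.18], [5.43, 117.66], [-154.24, 154.24]. Speed limits (degrees/s): [147.25, 147.25, 180, 180, 180, 180, 180].

INTERFACE

Orientations are given as [roll, pitch, yaw] about the fixed x, y, z axes, in that order (R = Rz(yaw) Ry(pitch) Rx(roll)).
In Python, from plant import * gives the robot as it stands. Calls block until the motion is done:
- move_to(position, orientation): joint-space move of the TCP to a pose.
- servo_line(position, rotation=None, feed=0.15): straight line of the TCP; rotation=None keeps the orientation; feed is the mean speed in m/s.
- set_joints(angles): joint-space move.
- command_gripper(opening, effort=None): finger opening in m; effort is the grip in N (None keeps the last); returns when the fingers have stopped.
- sleep(seconds).
- solve_ik(position, orientation): joint angles nearest the present ones, or None.
- capture(name): name is "scene" or "top" or "wrist"; returns a dict with "image" (420x560x3 uint8, blue, green, red), "z_map" (420x560 float32, m along the optical axis (not along the pixel's ray), 0 where there is no reading), "K" (3x3 intrinsics, pixels), "k1" (the pictures are not rectified: a ray, as slopes to the right and down, at radius r is drawn at 1 + k1 r^2 times it, then the intrinsics apply), "xyz" and "attitude" of the camera in the world; the wrist camera has in their place "tool_from_camera" (4x4, takes a point from camera to tool coordinates, whose origin is the TCP and whose axes are the flange's). Camera axes: x right, y down, z forward; pixel columns grow to the right and rows downward; lengths in m; the calibration is good to about 2 mm. A picture is of the moment at which its call begins: read the wrist's pose just before it.
A pose or a line that the arm cannot do raises MotionError and nothing moves.
- sign_off(): hands the job in, once; it reports no verdict.
Readings, each from a call of its own:
- get_t(): time.
- get_joint_pos(): joint angles.
- get_qvel(): joint speeds.
- get_joint_torque(): joint torques, N m.
- get_eef_pos(): TCP position.
- get_orientation(): TCP orientation.
- get_contact_force(): force on the tool from outside, world axes, zero at the start.
- get_torque(): the same for the moment, N m.
- get_gripper_width(): finger opening in m.
Only numpy, scipy, OpenCV 4.12 (cv2) and the standard library are available. Lean on these libraries where they do the work, as an engineer would, in place of code of your own. Each camera call takes 0.05 s, during which the arm holds its last target. There are 200 camera calls.

## Working session

There is one attempt and no reset: what is moved stays moved. The work goes in short steps, each a Python script; the robot and the scene stay as the last script left them, time stands still between calls to the robot, and variables do not carry over. Pictures are saved under pics/ and viewed, about 12 in all and at most 16, crops included, and the job is handed in when it is done.

```bash
ls; mkdir -p pics
cat > h.py <<'E'
from plant import *
import numpy as np, cv2
from scipy.spatial.transform import Rotation as R
def cam(name):
    T=np.eye(4)
    if name=='wrist':
        p=get_eef_pos();o=get_orientation()
        T[:3,:3]=R.from_euler('xyz',o,degrees=True).as_matrix();T[:3,3]=p
    c=capture(name)
    if name=='wrist': T=T@np.array(c['tool_from_camera'])
    else:
        T[:3,3]=c['xyz'];a=np.array(c['attitude'])
        T[:3,:3]=a if a.shape==(3,3) else R.from_euler('xyz',a,degrees=True).as_matrix()
    c['T']=T
    return c
def world(c):
    K=np.array(c['K']);z=c['z_map'];h,w=z.shape
    u,v=np.meshgrid(np.arange(w),np.arange(h))
    xd=(u-K[0,2])/K[0,0];yd=(v-K[1,2])/K[1,1];x,y=xd.copy(),yd.copy()
    for _ in range(8):
        s=1+c['k1']*(x*x+y*y);x,y=xd/s,yd/s
    P=np.stack([x*z,y*z,z],-1)@c['T'][:3,:3].T+c['T'][:3,3]
    P[z==0]=np.nan
    return P
def at(P,u,v,n=2): return np.nanmedian(P[v-n:v+n+1,u-n:u+n+1].reshape(-1,3),0)
def topdown(c,P,name,x0=.1,x1=.95,y0=-.75,y1=.75,s=500,zmin=-.01):
    pass
E
python3 - <<'E'
from h import *
for n in ('top','scene'):
    c=cam(n);cv2.imwrite(f'pics/{n}0.png',c['image']);np.savez(f'pics/{n}0.npz',P=world(c),I=c['image'])
    print(n,c['xyz'],c['attitude'],c['K'],c['k1'])
print(get_t(),get_contact_force(),get_gripper_width(),get_orientation())
E
```

```text
pics
top [ 0.4403864  -0.0301769   1.09005893] [-171.11292004    0.4233027   -88.58789719] [[417.946387     0.         290.88512387]
 [  0.         417.946387   208.80237074]
 [  0.           0.           1.        ]] -0.015315230927197014
scene [ 1.18609215 -0.69637692  1.00581277] [-1.36114396e+02 -9.79904550e-02  4.23081517e+01] [[431.23802562   0.         278.18065539]
 [  0.         431.23802562 211.79205067]
 [  0.           0.           1.        ]] 0.01162194108256048
0.1 [-0.39870703  0.60114857  0.40874459] 0.086856747570231 [-1.79903584e+02  5.33366690e-03  1.75828307e+01]
```

View pics/top0.png

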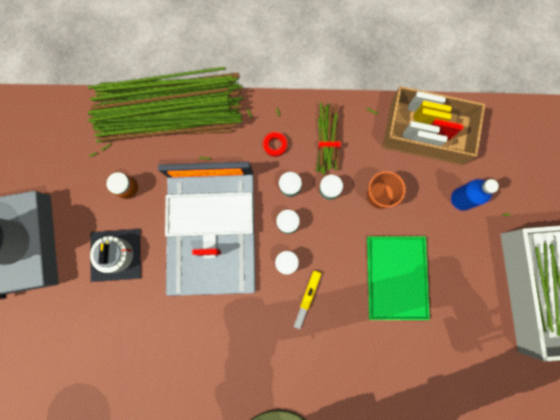

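View pics/scene0.png

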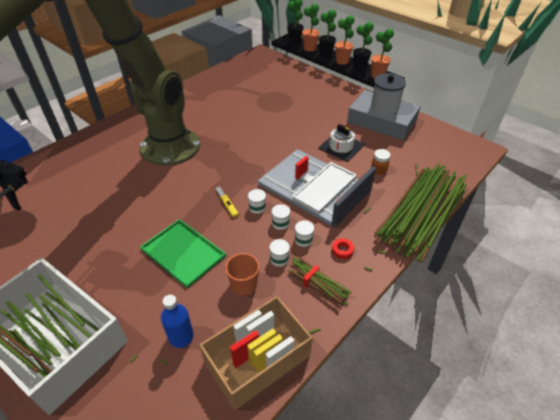

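Top view: four tins at (290,183), (331,187), (288,221) and (287,263). The sled is at (210,213), its handle at (206,252), the tray at (398,278) and the timer at (111,254). The scene view agrees: four tins, with the jar beside the timer.

Run:
```python
from h import *
d=np.load('pics/top0.npz');P=d['P'];I=d['I']
for n,(u,v) in dict(t1=(290,183),t2=(331,187),t3=(288,221),t4=(287,263),jar=(119,183),timer=(111,254),handle=(206,252),sled=(210,220),tape=(275,134),knife=(308,300),pot=(387,175),heater=(205,168),bench=(230,330)).items(): print(n,at(P,u,v).round(3))
# tins: lid points
X=P.reshape(-1,3)
for t in [(290,183),(331,187),(288,221),(287,263)]:
    p=at(P,*t);m=(abs(X[:,2]-p[2])<.006)&(np.hypot(*(X[:,:2]-p[:2]).T)<.042)
    (cx,cy),r=cv2.minEnclosingCircle(X[m][:,:2].astype(np.float32));print('tin',round(cx,4),round(cy,4),round(r,4),p[2].round(3),X[m][:,:2].mean(0).round(4))
g=(I[...,1]>120)&(I[...,2]<80)&(I[...,0]<110);n,l,s,c=cv2.connectedComponentsWithStats(g.astype(np.uint8))
k=1+s[1:,4].argmax();q=P[l==k][:,:2].astype(np.float32);print('tray',cv2.minAreaRect(q[~np.isnan(q).any(1)]))
red=(I[...,2]>180)&(I[...,1]<60)&(I[...,0]<60);red[:240]=0;red[262:]=0;red[:,:185]=0;red[:,225:]=0
print('handle',cv2.minAreaRect(P[red][:,:2].astype(np.float32)),np.nanmax(P[red][:,2]))
m=(P[...,2]>.025)&(P[...,2]<.045);m[:185]=0;m[240:]=0;m[:,:150]=0;m[:,262:]=0
print('sled',cv2.minAreaRect(P[m][:,:2].astype(np.float32)))
dk=(I.max(2)<60);dk[:225]=0;dk[285:]=0;dk[:,:80]=0;dk[:,150:]=0;dk&=(abs(P[...,2])<.02);print('slate',cv2.minAreaRect(P[dk][:,:2].astype(np.float32)))
cv2.imwrite('pics/c0.png',cv2.resize(np.hstack([I[220:300,80:160],I[220:300,170:250]]),None,fx=5,fy=5,interpolation=cv2.INTER_CUBIC))
```

```text
t1 [ 0.668 -0.015  0.056]
t2 [ 0.66  -0.118  0.057]
t3 [ 0.571 -0.012  0.057]
t4 [ 0.467 -0.012  0.057]
jar [0.655 0.414 0.07 ]
timer [0.478 0.42  0.066]
handle [0.487 0.181 0.09 ]
sled [0.572 0.188 0.03 ]
tape [0.808 0.029 0.022]
knife [ 0.377 -0.067  0.017]
pot [ 0.692 -0.257  0.065]
heater [0.691 0.194 0.097]
bench [0.296 0.129 0.   ]
tin 0.6697 -0.0132 0.0281 0.056 [ 0.6694 -0.0133]
tin 0.6647 -0.1176 0.0279 0.057 [ 0.6644 -0.1175]
tin 0.5724 -0.0097 0.0278 0.057 [ 0.5723 -0.0101]
tin 0.4696 -0.01 0.0278 0.057 [ 0.4695 -0.0102]
tray ((0.43971937894821167, -0.2962496280670166), (0.20885322988033295, 0.1576722264289856), 1.396949291229248)
handle ((0.4881613850593567, 0.18534238636493683), (0.010017002932727337, 0.05538211762905121), 4.456135272979736) 0.09410246828899282
sled ((0.5937715768814087, 0.19256438314914703), (0.1419181078672409, 0.21981757879257202), 1.8571856021881104)
slate ((0.48064371943473816, 0.43485227227211), (0.12011820822954178, 0.12983231246471405), 4.303064346313477)
```

View pics/c0.png

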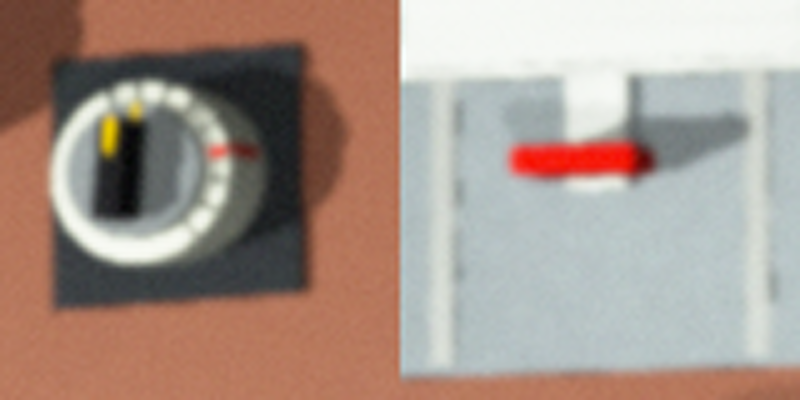

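Run:
```python
from h import *
for yaw in (90,-90):
  for x in (.488,.42,.39,.37,.36): print(yaw,x,[ (None if (q:=solve_ik([x,y,.055],[180,0,yaw])) is None else np.round(q).astype(int).tolist()) for y in (.185,.2)], solve_ik([x,.185,.055],[180,-15,yaw]) is not None, solve_ik([x,.185,.055],[180,15,yaw]) is not None)
move_to([.50,.10,.38],[180,0,90])
c=cam('wrist');cv2.imwrite('pics/w1.png',c['image']);np.savez('pics/w1.npz',P=world(c),I=c['image']);print(c['T'].round(3),get_t())
```

```text
90 0.488 [[33, 25, -66, 110, 26, 62, -44], [33, 29, -69, 109, 30, 63, -49]] True True
90 0.42 [[42, 19, -76, 118, 21, 59, -44], [38, 18, -73, 118, 20, 59, -45]] True True
90 0.39 [[46, 11, -78, 122, 13, 57, -39], [44, 14, -79, 121, 17, 57, -44]] True True
90 0.37 [[42, 3, -72, 124, 3, 55, -32], [25, 3, -57, 123, 3, 55, -33]] True True
90 0.36 [[13, -1, -43, 126, -1, 55, -30], [12, 0, -44, 125, 0, 55, -32]] True True
-90 0.488 [[34, 26, -67, 110, 27, 62, 135], [32, 27, -67, 110, 28, 62, 133]] True True
-90 0.42 [[36, 13, -67, 118, 15, 57, 141], [33, 15, -67, 118, 16, 58, 138]] True False
-90 0.39 [[38, 7, -68, 122, 8, 56, 145], [35, 9, -68, 121, 10, 56, 142]] True False
-90 0.37 [[-69, -3, 39, 127, 2, 55, 148], [37, 4, -69, 123, 5, 55, 145]] True False
-90 0.36 [[-70, -4, 38, 128, 3, 55, 146], [-72, -3, 39, 127, 2, 55, 146]] True False
[[ 1.    -0.    -0.002  0.501]
 [-0.001 -0.954 -0.301  0.184]
 [-0.002  0.301 -0.954  0.542]
 [ 0.     0.     0.     1.   ]] 2.9583
```

View pics/w1.png

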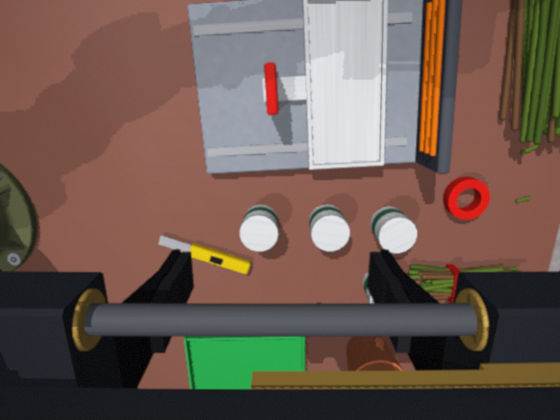

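The wrist view shows the handle at (271,90), the near rail running from (207,152) to (408,142), the sled's corners near (308,168) and (383,165), and the heater at (432,80).

Run:
```python
from h import *
d=np.load('pics/w1.npz');P=d['P'];I=d['I']
for s in [((215,152),(300,147)),((198,30),(300,23))]:
    a,b=at(P,*s[0]),at(P,*s[1]);print(a.round(4),b.round(4),np.degrees(np.arctan2(*(b-a)[1::-1])))
m=(P[...,2]>.08)&(P[...,2]<.1);m[120:]=0;m[:,:255]=0;m[:,290:]=0
print('handle',cv2.minAreaRect(P[m][:,:2].astype(np.float32)),m.sum())
m=(P[...,2]>.027)&(P[...,2]<.045);m[172:]=0;m[:,:295]=0;m[:,395:]=0
print('sled',cv2.minAreaRect(P[m][:,:2].astype(np.float32)))
m=(P[...,2]>.05)&(P[...,2]<.3);m[150:]=0;m[:,:400]=0;m[:,460:]=0;q=P[m];print('heater',np.nanmin(q,0),np.nanmax(q,0))
for x in (430,436): print(at(P,x,30),at(P,x,130))
```

```text
[0.407  0.1038 0.0221] [0.5286 0.1107 0.0215] 3.2280746153344984
[0.3932 0.2637 0.0223] [0.5263 0.2717 0.0225] 3.436128584556676
handle ((0.4898430109024048, 0.18940551578998566), (0.013988971710205078, 0.05947466567158699), 3.3713154792785645) 610
sled ((0.5799577832221985, 0.19209358096122742), (0.12043523788452148, 0.21542565524578094), 2.8912582397460938)
heater [0.67802999 0.11225928 0.05006486] [0.70908055 0.29273734 0.10263946]
[0.68242185 0.25812257 0.05451682] [0.68906033 0.140324   0.07261521]
[0.68280461 0.25524728 0.07233586] [0.69162268 0.14128472 0.08989245]
```

```bash
cat >> h.py <<'E'
SY=3.35; U=np.array([np.cos(np.radians(SY)),np.sin(np.radians(SY)),0]); V=np.array([-U[1],U[0],0])
E
python3 - <<'E'
from h import *
h=np.array([.4898,.1894,.052]); o=[180,0,90+SY]
command_gripper(.042,30)
move_to(h+[0,0,.1],o); servo_line(h,feed=.12)
print('f',get_contact_force(),get_eef_pos())
command_gripper(0.0,30);print('w',get_gripper_width());f0=np.array(get_contact_force())
p0=np.array(get_eef_pos())
for i in range(1,20):
    try: servo_line(p0-U*.008*i,feed=.06)
    except MotionError as e: print(i,e);break
    f=np.array(get_contact_force())-f0;print(i,(p0-np.array(get_eef_pos())).round(4),f.round(1))
    if f@U>12: break
print(get_gripper_width(),get_joint_pos(),get_t())
E
```

```text
f [-0.08742801  0.53773556  1.00753395] [0.49052838 0.18969558 0.05280341]
w 0.013829780136817578
1 [0.0087 0.0005 0.    ] [-0.7  0.7  0.9]
2 [0.0168 0.0009 0.    ] [-0.6  1.1  0.4]
3 [0.0248 0.0014 0.    ] [-0.8 -0.3 -0.8]
4 [0.0328 0.0019 0.    ] [-1.2  0.3 -0.3]
5 [0.0407 0.0023 0.    ] [-2.   0.9 -1.1]
6 [0.0488 0.0028 0.0001] [-1.2  1.  -1.3]
7 [0.0567 0.0032 0.    ] [-1.5  3.1 -1. ]
8 [0.0647 0.0037 0.    ] [-0.9  2.3 -1.8]
9 [0.0726 0.0041 0.    ] [-2.   3.1 -2.2]
10 [0.0805 0.0046 0.0001] [-1.2  3.4 -3.6]
11 [ 0.0821  0.0046 -0.0001] [ 20.    5.3 -23.4]
0.013869622778741385 [ -3.91594679   3.86074503 -24.46334682 121.59886813   2.12738395
  54.19107462 -26.24573748] 9.6333
```

```bash
cat >> h.py <<'E'
def goto(p,yaw,z=.2):
    q0=np.array(get_joint_pos());best=None
    for k in (0,180,-180):
        q=solve_ik([p[0],p[1],z],[180,0,yaw+k])
        if q is not None:
            d=np.abs(np.array(q)-q0).max()
            if abs(q[6])<150 and (best is None or d<best[0]): best=(d,yaw+k)
    move_to([p[0],p[1],z],[180,0,best[1]])
def lids(P,lo=.050,hi=.0625,box=(.3,.95,-.22,.09)):
    X=P.reshape(-1,3);X=X[(X[:,2]>lo)&(X[:,2]<hi)&(X[:,0]>box[0])&(X[:,0]<box[1])&(X[:,1]>box[2])&(X[:,1]<box[3])]
    s=.003;g=np.zeros((400,700),np.uint8);ij=((X[:,:2]-[0,-1])/s).astype(int);g[ij[:,0],ij[:,1]]=1
    g=cv2.morphologyEx(g,cv2.MORPH_CLOSE,np.ones((3,3)))
    n,l=cv2.connectedComponents(g);lab=l[ij[:,0],ij[:,1]];out=[]
    for k in range(1,n):
        Q=X[lab==k]
        if len(Q)<40: continue
        (cx,cy),r=cv2.minEnclosingCircle(Q[:,:2].astype(np.float32))
        out.append((round(cx,4),round(cy,4),round(r,4)))
    return out
def force(n=12):
    f=[]
    for _ in range(n): f.append(get_contact_force()); sleep(.02)
    return np.mean(f,0)
E
python3 - <<'E'
from h import *
print('w1',lids(np.load('pics/w1.npz')['P']))
command_gripper(.04);p=np.array(get_eef_pos());servo_line([p[0],p[1],.2],feed=.2)
goto([.50,-.10],0,.36)
c=cam('wrist');P=world(c);cv2.imwrite('pics/w2.png',c['image']);np.savez('pics/w2.npz',P=P,I=c['image'])
print('w2',lids(P),get_t(),get_joint_pos())
c=cam('top');P=world(c);np.savez('pics/top1.npz',P=P,I=c['image']);cv2.imwrite('pics/top1.png',c['image']);print('top',lids(P))
E
```

```text
w1 [(0.4697, -0.0074, 0.028), (0.5723, -0.0071, 0.0281), (0.6517, -0.2193, 0.0309), (0.669, -0.0105, 0.0284)]
w2 [(0.4692, -0.0092, 0.028), (0.5721, -0.0086, 0.0283), (0.6474, -0.2162, 0.0246), (0.6638, -0.1163, 0.0278), (0.6689, -0.0115, 0.0281)] 12.6167 [ 1.78935728e+01 -1.20372076e-01 -9.68671812e+00  8.89580283e+01
 -5.56258513e-02  9.12605536e+01 -8.15986048e+01]
top [(0.4693, -0.0098, 0.0276), (0.6701, -0.0133, 0.028)]
```

View pics/w2.png

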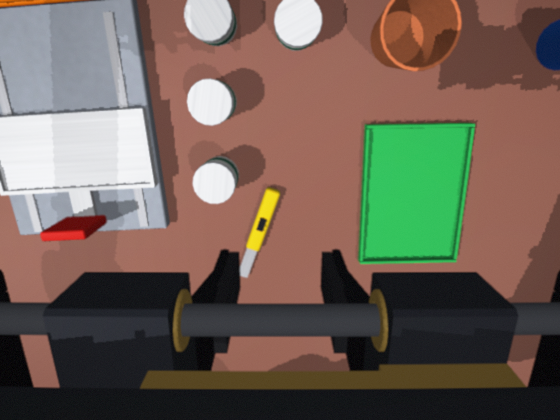

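View pics/top1.png

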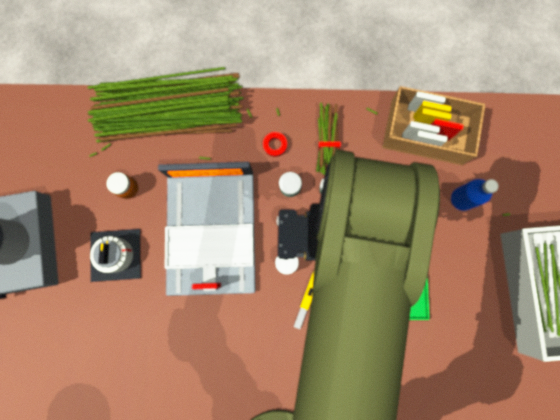

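The sled is fully out, with its handle at (75,228) in the wrist view. Tins in the wrist view are at (210,18), (298,20), (211,101) and (215,180). The tray spans (360-475, 122-263). The arm hides part of the top view, so I'll use the wrist camera to find tins.

Run:
```python
from h import *
d=np.load('pics/w2.npz');P=d['P'];I=d['I']
g=(I[...,1]>60)&(I[...,2]<70)&(I[...,1]>1.5*I[...,0]);g[:110]=0;g[275:]=0;g[:,:340]=0
g&=(P[...,2]>-.01)&(P[...,2]<.03)
q=P[g][:,:2].astype(np.float32);print('tray',cv2.minAreaRect(q))
for c in [(368,125),(473,125),(362,261),(458,261)]: print(at(P,*c,n=1).round(4))
d=np.load('pics/top1.npz');P=d['P']
m=(P[...,2]>.025)&(P[...,2]<.045);m[:222]=0;m[272:]=0;m[:,:155]=0;m[:,262:]=0
print('sled',cv2.minAreaRect(P[m][:,:2].astype(np.float32)),'expect',np.array([.4081,.1846,0])+.098*U)
```

```text
tray ((0.43998366594314575, -0.29393962025642395), (0.2091253250837326, 0.15819722414016724), 1.2846789360046387)
[ 0.5415 -0.216   0.0147]
[ 0.5427 -0.3603  0.0154]
[ 0.3367 -0.2229  0.0138]
[ 0.3303 -0.3787  0.0007]
sled ((0.5036545991897583, 0.1868172287940979), (0.12189240008592606, 0.2197192758321762), 1.4845765829086304) expect [0.50593254 0.19032665 0.        ]
```

```bash
cat >> h.py <<'E'
import json,os
SC=np.array([.5055,.1900]); TC=np.array([.440,-.293]); ta=np.radians(1.7); TX=np.array([np.cos(ta),np.sin(ta)])
def look():
    goto([.50,-.10],0,.36); P=world(cam('wrist'))
    return [l for l in lids(P) if .0265<l[2]<.030 and l[1]>-.19]
def pick(x,y,jyaw):
    command_gripper(.085,20); goto([x,y],jyaw,.12); servo_line([x,y,.025],feed=.1)
    f0=force();command_gripper(0,20);w=get_gripper_width()
    servo_line([x,y,.06],feed=.06);sleep(.3);f1=force()
    servo_line([x,y,.025+.008],feed=.06) if False else None
    print('pick',x,y,'w',round(w,4),'df',(f1-f0).round(2),'t',get_t())
    return w,f1-f0
def place(xy,yaw,floor):
    p=get_eef_pos();servo_line([p[0],p[1],.2],feed=.25)
    goto(xy,yaw,.2);servo_line([*xy,floor+.04],feed=.2);servo_line([*xy,floor+.0265],feed=.05)
    print('place f',force(3).round(1));command_gripper(.085);servo_line([*xy,.2],feed=.25)
E
python3 - <<'E'
from h import *
L=look();print(L,get_t())
t=min(L,key=lambda l:l[0]);w,f=pick(t[0],t[1],90);print(get_joint_torque(),get_torque())
E
```

```text
[(0.4693, -0.009, 0.0281), (0.5716, -0.0085, 0.0283), (0.664, -0.1162, 0.0275), (0.669, -0.0116, 0.0284)] 12.9667
pick 0.4693 -0.009 w 0.0553 df [ 0.03  0.3  -2.48] t 18.375
[-2.44714574e-04 -3.27930522e+01 -6.48060031e-01 -2.76108170e+01
 -5.05645608e-02  3.61336686e-02  6.67055019e-05] [-0.01302536 -0.13971523  0.01573313]
```

Run:
```python
from h import *
print(force(25).round(2))
place(SC+.066*V[:2],90+SY,.030)
print(force(25).round(2),get_t())
L=look();print(L)
t=min(L,key=lambda l:l[0]);w,f=pick(t[0],t[1],0)
```

```text
[ 0.   0.  -2.7]
place f [ 0.  -0.2 -2.4]
[ 0.2  -0.17 -0.21] 23.75
[(0.5716, -0.0087, 0.028), (0.6639, -0.1163, 0.0277), (0.6699, -0.0114, 0.0285)]
pick 0.5716 -0.0087 w 0.0555 df [ 0.25 -0.07 -3.32] t 29.6667
```

```bash
sed -i 's/floor+.0265/floor+.0255/' h.py
python3 - <<'E'
from h import *
place(SC,90+SY,.030)
L=look();print(L,get_t())
t=max(L,key=lambda l:l[1]);w,f=pick(t[0],t[1],0)
if w>.05:
    if f[2]<-1.6: place(SC-.066*V[:2],90+SY,.030)
    elif f[2]>-1.2: place(TC+.064*TX,1.7,.005)
    L=look();print(L,get_t())
    t=max(L,key=lambda l:l[1]);w,f=pick(t[0],t[1],0)
E
```

```text
place f [ 0.2  0.3 -3.2]
[(0.6638, -0.1164, 0.0278), (0.6689, -0.0117, 0.0281)] 35.6333
pick 0.6689 -0.0117 w 0.0555 df [ 0.18 -0.23 -3.44] t 40.1833
place f [ 0.2 -0.  -2.9]
[(0.6637, -0.1162, 0.0276)] 46.1
pick 0.6637 -0.1162 w 0.0555 df [ 0.16 -0.04 -0.5 ] t 50.5917
```

Run:
```python
from h import *
place(TC,1.7,.005)
goto([.46,-.05],0,.36)
c=cam('wrist');P=world(c)
print('sled',lids(P,.078,.095,(.4,.7,.05,.35)),'tray',lids(P,.05,.07,(.3,.6,-.4,-.2)),'exp',[(SC+k*.066*V[:2]).round(4) for k in(1,0,-1)])
goto([.45,.05],0,.36)
cv2.imwrite('pics/w3.png',(c:=cam('wrist'))['image']);P=world(c);print('sled',lids(P,.078,.095,(.4,.7,.05,.35)),get_t())
```

```text
place f [-0.3 -0.6 -0.1]
sled [(0.4102, 0.1841, 0.0299), (0.5039, 0.1916, 0.0931)] tray [(0.4412, -0.2907, 0.0281)] exp [array([0.5016, 0.2559]), array([0.5055, 0.19  ]), array([0.5094, 0.1241])]
sled [(0.4075, 0.1839, 0.0303), (0.5041, 0.224, 0.0602), (0.5097, 0.1262, 0.028)] 57.15
```

View pics/w3.png

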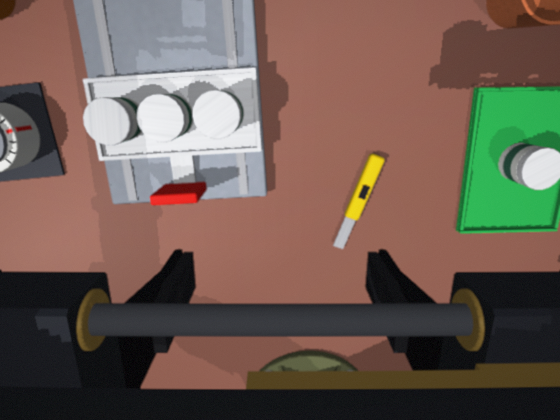

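Three full tins stand on the sled at (111,121), (162,117) and (217,113), and the empty one stands in the tray at (535,167). Next I'll push the sled in.

Run:
```python
from h import *
h=np.array([.4081,.1846,.052]); o=[180,0,90+SY]
command_gripper(.042,30)
goto(h,90+SY,.2); servo_line(h,feed=.12)
command_gripper(0.0,30);print('w',get_gripper_width());f0=np.array(get_contact_force())
p0=np.array(get_eef_pos())
d=0
while d<.135:
    d+=.02 if d<.1 else .004
    servo_line(p0+U*d,feed=.07)
    f=np.array(get_contact_force())-f0;print(round(d,3),((np.array(get_eef_pos())-p0)@U).round(4),f.round(1))
    if f@U<-14: break
q=np.array(get_eef_pos());command_gripper(.042);servo_line([q[0],q[1],.2],feed=.2)
goto([.46,.24],90,.36)
c=cam('wrist');P=world(c);np.savez('pics/w4.npz',P=P,I=c['image']);cv2.imwrite('pics/w4.png',c['image']);print(get_t())
```

```text
w 0.01362455561024133
0.02 0.0209 [ 2.  -0.6 -2.7]
0.04 0.0406 [ 3.2 -1.1 -3.1]
0.06 0.0606 [ 2.3 -0.9 -2.8]
0.08 0.0806 [ 3.4 -0.7 -2.4]
0.1 0.1006 [ 3.7 -1.4 -2.2]
0.104 0.1036 [ 0.6 -3.1  0.9]
0.108 0.1079 [-0.6 -4.2  1.6]
0.112 0.1121 [ 0.9 -4.   1.1]
0.116 0.1162 [ 1.8 -4.   1.7]
0.12 0.1196 [-0.5 -5.1  4. ]
0.124 0.1196 [-13.2  -6.6  13.8]
0.128 0.1195 [-22.6 -10.7  21.9]
67.6667
```

View pics/w4.png

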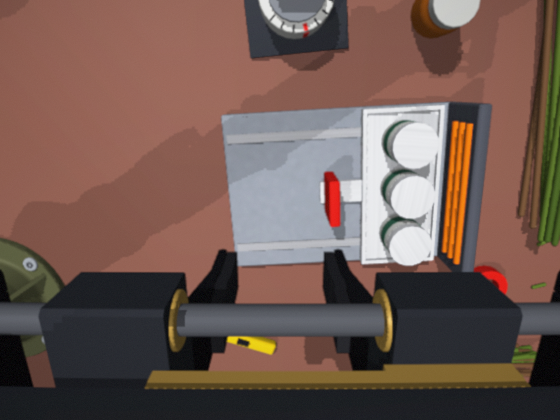

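The sled is in at its stop next to the heater, with three tins upright at (412,144), (409,195) and (408,242). The handle is at (333,198). Next, a closer look at the timer.

Run:
```python
from h import *
goto([.48,.36],90,.30)
c=cam('wrist');P=world(c);np.savez('pics/w5.npz',P=P,I=c['image']);I=c['image']
m=(P[...,2]>.08)&(P[...,2]<.1);m[260:]=0;q=P[m][:,:2].astype(np.float32);print('bar',cv2.minAreaRect(q),m.sum())
m=(P[...,2]>.04)&(P[...,2]<.056);m[260:]=0;q=P[m];q=q[np.hypot(q[:,0]-.48,q[:,1]-.43)<.08][:,:2].astype(np.float32);print('body',cv2.minEnclosingCircle(q))
m=(I.max(2)<75)&(P[...,2]<.012)&(P[...,2]>0);m[260:]=0;q=P[m];q=q[np.hypot(q[:,0]-.48,q[:,1]-.43)<.12][:,:2].astype(np.float32);print('slate',cv2.minAreaRect(q))
z=P[...,2]; 
r=I[:260,150:450];cv2.imwrite('pics/w5.png',cv2.resize(r,None,fx=2.3,fy=2.3,interpolation=cv2.INTER_CUBIC));print(get_t())
for yaw in range(-360,361,15):
    q=solve_ik([.479,.43,.066],[180,0,yaw])
    if q is not None: print(yaw,np.round(q).astype(int).tolist())
```

```text
bar ((0.5673635005950928, 0.3406562805175781), (0.09711773693561554, 0.2981517016887665), 56.78424835205078) 2476
body ((0.4791913628578186, 0.4353141486644745), 0.04522351920604706)
slate ((0.4794149100780487, 0.4386681914329529), (0.12904804944992065, 0.12999257445335388), 5.529919624328613)
68.3167
-360 [-12, 31, -43, 93, 22, 65, -150]
-345 [-10, 31, -45, 93, 24, 66, -136]
-330 [-9, 32, -47, 93, 25, 66, -122]
-315 [-7, 33, -50, 93, 27, 67, -108]
-300 [-5, 34, -52, 93, 29, 68, -94]
-285 [-4, 36, -55, 93, 31, 68, -80]
-270 [-2, 37, -57, 92, 33, 69, -67]
-255 [-1, 38, -59, 92, 34, 70, -53]
-240 [0, 39, -62, 92, 36, 71, -39]
-225 [1, 41, -64, 92, 38, 71, -25]
-210 [2, 42, -66, 92, 40, 72, -11]
-195 [4, 44, -69, 92, 43, 74, 2]
-180 [5, 46, -72, 92, 45, 75, 16]
-165 [6, 49, -74, 92, 48, 77, 29]
-150 [6, 49, -75, 92, 49, 77, 44]
-135 [6, 51, -77, 92, 50, 78, 58]
-120 [7, 52, -78, 92, 51, 79, 73]
-105 [7, 52, -78, 92, 52, 79, 88]
-90 [7, 52, -79, 92, 52, 80, 102]
-75 [3, 43, -68, 92, 42, 73, 123]
-60 [3, 43, -68, 92, 42, 73, 138]
-45 [-89, 38, 61, 96, -35, 68, -154]
-30 [-75, 28, 39, 95, 
[... 209 characters left out ...]
93, 29, 68, -94]
75 [-4, 36, -55, 93, 31, 68, -80]
90 [-2, 37, -57, 92, 33, 69, -67]
105 [-1, 38, -59, 92, 34, 70, -53]
120 [0, 39, -62, 92, 36, 71, -39]
135 [1, 41, -64, 92, 38, 71, -25]
150 [2, 42, -66, 92, 40, 72, -11]
165 [4, 44, -69, 92, 43, 74, 2]
180 [5, 46, -72, 92, 45, 75, 16]
195 [6, 49, -74, 92, 48, 77, 29]
210 [6, 49, -75, 92, 49, 77, 44]
225 [6, 51, -77, 92, 50, 78, 58]
240 [7, 52, -78, 92, 51, 79, 73]
255 [7, 52, -78, 92, 52, 79, 88]
270 [7, 52, -79, 92, 52, 80, 102]
285 [3, 43, -68, 92, 42, 73, 123]
300 [3, 43, -68, 92, 42, 73, 138]
315 [-89, 38, 61, 96, -35, 68, -154]
330 [-75, 28, 39, 95, -20, 63, -150]
345 [-58, 25, 17, 95, -8, 62, -143]
360 [-12, 31, -43, 93, 22, 65, -150]
```

View pics/w5.png

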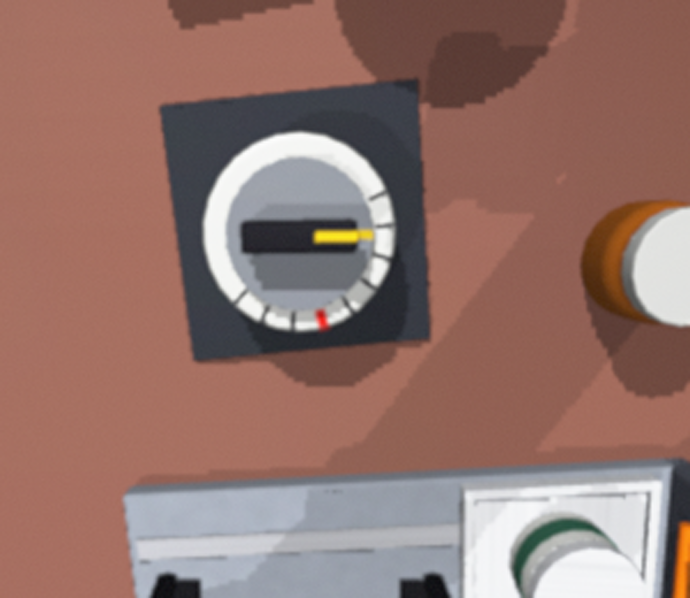

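The timer is at (299,232) in the crop and sits square on the slate. Its bar points nearly along +x from (243,237) to (372,235). The red mark is at (322,320) and mark 0 is at (384,226).

Run:
```python
from h import *
d=np.load('pics/w5.npz');P=d['P'];I=d['I'].astype(int)
D=np.hypot(P[...,0]-.479,P[...,1]-.435)
m=(P[...,2]>.084)&(P[...,2]<.1)&(D<.04);r=cv2.minAreaRect(P[m][:,:2].astype(np.float32));print('bar',r,m.sum(),np.nanmedian(P[m][:,2]))
m=(P[...,2]>.060)&(P[...,2]<.069)&(D<.05);print('disc',cv2.minEnclosingCircle(P[m][:,:2].astype(np.float32)),np.nanmedian(P[m][:,2]))
m=(P[...,2]>.052)&(P[...,2]<.060)&(D<.06);print('top',cv2.minEnclosingCircle(P[m][:,:2].astype(np.float32)),np.nanmedian(P[m][:,2]))
yel=(I[...,2]>150)&(I[...,1]>120)&(I[...,0]<90)&(D<.06);y=np.nanmean(P[yel],0)
red=(I[...,2]>150)&(I[...,1]<70)&(D<.06)&(P[...,2]>.045);rd=np.nanmean(P[red],0)
for n,p in (('yel',y),('red',rd)):
  for c in ([.4792,.4353],r[0]): print(n,p.round(4),np.degrees(np.arctan2(p[1]-c[1],p[0]-c[0])).round(1))
m=(I.max(2)<75)&(P[...,2]<.012)&(P[...,2]>0)&(D<.12);n,l,s,c=cv2.connectedComponentsWithStats(m.astype(np.uint8));k=1+s[1:,4].argmax()
print('slate',cv2.minAreaRect(P[l==k][:,:2].astype(np.float32)))
```

```text
bar ((0.47904250025749207, 0.4356420040130615), (0.049188729375600815, 0.012388067319989204), 0.12178488820791245) 703 0.09096787236980164
disc ((0.4787447154521942, 0.4354077875614166), 0.03375958278775215) 0.06516494293818628
top ((0.4787121117115021, 0.4357517957687378), 0.04463950917124748) 0.05599541679672465
yel [0.4916 0.406  0.2974] -67.0
yel [0.4916 0.406  0.2974] -67.0
red [0.4899 0.3962 0.1328] -74.7
red [0.4899 0.3962 0.1328] -74.6
slate ((0.4794149100780487, 0.4386681914329529), (0.12904804944992065, 0.12999257445335388), 5.529919624328613)
```

```bash
cat >> h.py <<'E'
C=np.array([.4789,.4356])
def press(target,yaw,z,c=C):
    for _ in range(25):
        f=force(4)-F0; e=target-f[2]
        if abs(e)<1.5: break
        z-=float(np.clip(e*.00015,-.0008,.0008)); servo_line([c[0],c[1],z],[180,0,yaw],feed=.02)
    return z,f
E
python3 - <<'E'
import h; from h import *
command_gripper(.030,5)
move_to([*C,.15],[180,0,180.2]);servo_line([*C,.075],feed=.15)
h.F0=force();print(h.F0.round(2),np.round(get_eef_pos(),4))
servo_line([*C,.067],feed=.03)
z,f=press(8,180.2,.067);print('press',round(z,4),f.round(2),np.round(get_eef_pos(),4))
command_gripper(0,4);sleep(.2);f=force()-h.F0;print('grip',get_gripper_width(),f.round(2),get_torque(),get_t())
np.savez('F0.npz',F0=h.F0,z=z)
E
```

```text
[-0.05  0.07  0.04] [0.4793 0.4363 0.0763]
press 0.0642 [-0.86 -2.1   6.81] [0.479  0.4357 0.0655]
grip 0.017256522841318005 [-0.67 -2.8   7.75] [-0.4979369   0.04758297  0.07213268] 73.475
```

Run:
```python
import h; from h import *
h.F0=np.load('F0.npz')['F0'];z=float(np.load('F0.npz')['z'])
for e in (8,15,40):
    command_gripper(0,e);sleep(.2);f=force()-h.F0;print(e,'grip',get_gripper_width(),f.round(2),np.round(get_eef_pos(),4))
z,f=press(11,180.2,z);print(z,f.round(2))
np.savez('F0.npz',F0=h.F0,z=z)
```

```text
8 grip 0.013858268622305343 [-1.16 -4.71  8.64] [0.4794 0.4346 0.0655]
15 grip 0.01403099575861387 [-1.2  -4.51  8.74] [0.4794 0.4346 0.0655]
40 grip 0.013910192522198767 [-1.09 -4.81  9.03] [0.4794 0.4347 0.0655]
0.06388778912246948 [-1.3  -5.16 10.43]
```

Run:
```python
import h; from h import *
h.F0=np.load('F0.npz')['F0'];z=float(np.load('F0.npz')['z'])
c=C+[0,-.0015]
z,f=press(11,180.2,z,c) if False else (z,None)
servo_line([*c,z],[180,0,180.2],feed=.02);f=force()-h.F0;print('shift',f.round(2),np.round(get_eef_pos(),4))
yaw=180.2
while yaw>105.3:
    yaw=max(105.3,yaw-7.5)
    servo_line([*c,z],[180,0,yaw],feed=.02)
    f=force(3)-h.F0
    if abs(f[2]-11)>2: z,f=press(11,yaw,z,c)
    print(round(yaw,1),f.round(1),round(z,4),np.round(get_eef_pos(),4),'tz',round(get_torque()[2],3),'yaw',np.round(get_orientation(),1)[2])
np.savez('F0.npz',F0=h.F0,z=z);print(get_t())
```

```text
shift [-0.56 -1.38  7.64] [0.4794 0.4346 0.0655]
172.7 [-1.4 -1.8 10.6] 0.0633 [0.4793 0.4348 0.0655] tz -0.177 yaw 172.7
165.2 [-1.  -1.5 10.2] 0.0633 [0.4793 0.4349 0.0655] tz -0.096 yaw 165.2
157.7 [-1.3 -1.6 10. ] 0.0633 [0.4793 0.4349 0.0655] tz -0.156 yaw 157.7
150.2 [-1.3 -2.1  9.7] 0.0633 [0.4793 0.4349 0.0655] tz -0.151 yaw 150.2
142.7 [-1.3 -1.8  9.9] 0.0633 [0.4793 0.435  0.0655] tz -0.21 yaw 142.7
135.2 [-1.1 -2.3  9.6] 0.0633 [0.4792 0.4349 0.0655] tz -0.189 yaw 135.2
127.7 [-1.5 -2.  10.5] 0.0633 [0.4792 0.435  0.0655] tz -0.184 yaw 127.7
120.2 [-0.9 -1.9 10.1] 0.0633 [0.4791 0.435  0.0655] tz -0.168 yaw 120.2
112.7 [-1.8 -2.   9.9] 0.0633 [0.479  0.435  0.0654] tz -0.15 yaw 112.7
105.3 [-2.  -1.9  9.7] 0.0633 [0.479  0.4351 0.0655] tz -0.124 yaw 105.3
79.8667
```

Run:
```python
from h import *
z=float(np.load('F0.npz')['z']);p=get_eef_pos()
command_gripper(.030,10);servo_line([p[0],p[1],.15],feed=.1)
move_to([.48,.36,.30],[180,0,90])
c=cam('wrist');P=world(c);I=c['image'].astype(int)
D=np.hypot(P[...,0]-.479,P[...,1]-.435)
m=(P[...,2]>.084)&(P[...,2]<.1)&(D<.04);r=cv2.minAreaRect(P[m][:,:2].astype(np.float32));print('bar',r)
m=(P[...,2]>.052)&(P[...,2]<.060)&(D<.06);t=cv2.minEnclosingCircle(P[m][:,:2].astype(np.float32));print('top',t)
red=(I[...,2]>130)&(I[...,1]<75)&(I[...,0]<75)&(D<.05)&(P[...,2]>.045)&(P[...,2]<.065);rd=np.nanmean(P[red],0);print('red',np.degrees(np.arctan2(rd[1]-t[0][1],rd[0]-t[0][0])),red.sum())
cv2.imwrite('pics/w6.png',cv2.resize(c['image'][20:180,190:370],None,fx=3.7,fy=3.7,interpolation=cv2.INTER_CUBIC))
goto([.45,-.45],0,.35);cv2.imwrite('pics/top2.png',cam('top')['image']);print(get_t())
```

```text
bar ((0.47935718297958374, 0.4380190968513489), (0.014061417430639267, 0.049330856651067734), 15.716773986816406)
top ((0.47912946343421936, 0.4380315840244293), 0.04463455453515053)
red -81.50811123052867 22
85.175
```

View pics/w6.png

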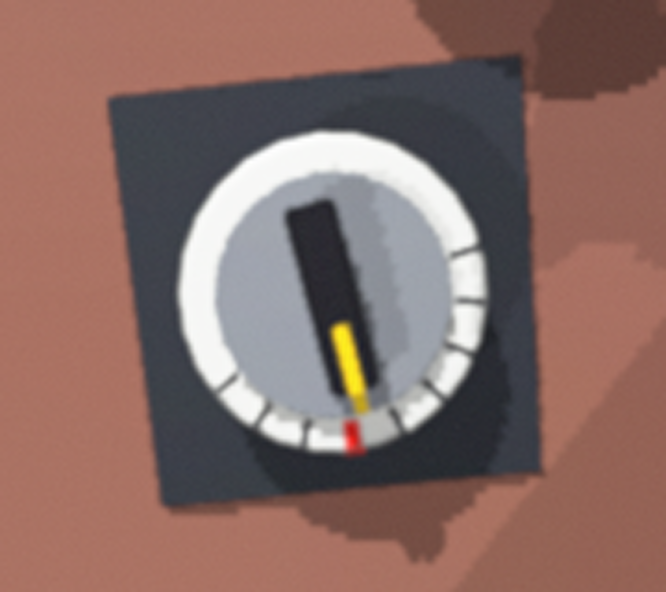

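View pics/top2.png

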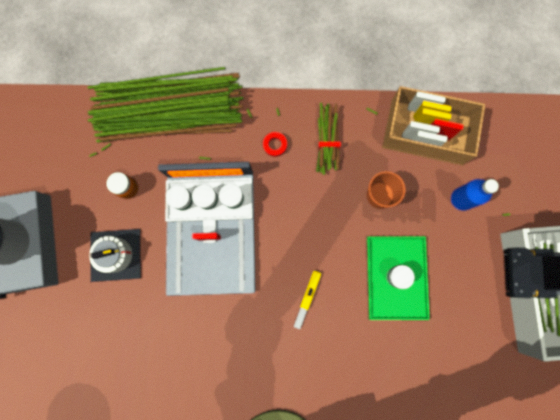

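Tins, sled and tray are fine. The timer body at (333,291) has slipped about 7° clockwise: the red mark is now at (353,437) and the pointer is short of it. I'll turn the whole timer back without pressing, then redo the last few degrees pressing harder.

```bash
cat > look.py <<'E'
from h import *
def tl(name):
    move_to([.48,.36,.30],[180,0,90]);c=cam('wrist');P=world(c);I=c['image']
    D=np.hypot(P[...,0]-.479,P[...,1]-.436)
    m=(P[...,2]>.084)&(P[...,2]<.1)&(D<.04);print('bar',cv2.minAreaRect(P[m][:,:2].astype(np.float32)))
    m=(P[...,2]>.052)&(P[...,2]<.060)&(D<.06);print('top',cv2.minEnclosingCircle(P[m][:,:2].astype(np.float32)))
    cv2.imwrite(name,cv2.resize(I[20:180,190:370],None,fx=3.7,fy=3.7,interpolation=cv2.INTER_CUBIC));print(get_t())
E
python3 - <<'E'
import h; from h import *; from look import tl
c=np.array([.4788,.4365])
command_gripper(.030,5)
move_to([*c,.15],[180,0,105.6]);servo_line([*c,.075],feed=.15);h.F0=force()
servo_line([*c,.068],feed=.05);command_gripper(0,20)
print('grip',(force()-h.F0).round(1),np.round(get_eef_pos(),4))
servo_line([*c,.068],[180,0,112.7],feed=.01);print((force()-h.F0).round(1),np.round(get_torque(),3))
command_gripper(.030,5);servo_line([*c,.15],feed=.1)
tl('pics/w7.png')
E
```

```text
grip [-0.3 -0.1 -0. ] [0.4787 0.4365 0.0681]
[ 0.  -0.1 -0. ] [ 0.017 -0.168 -0.018]
bar ((0.4797493517398834, 0.4380485415458679), (0.014199161902070045, 0.0495385117828846), 23.145498275756836)
top ((0.4797991216182709, 0.4377487897872925), 0.04526200518012047)
93.1917
```

View pics/w7.png

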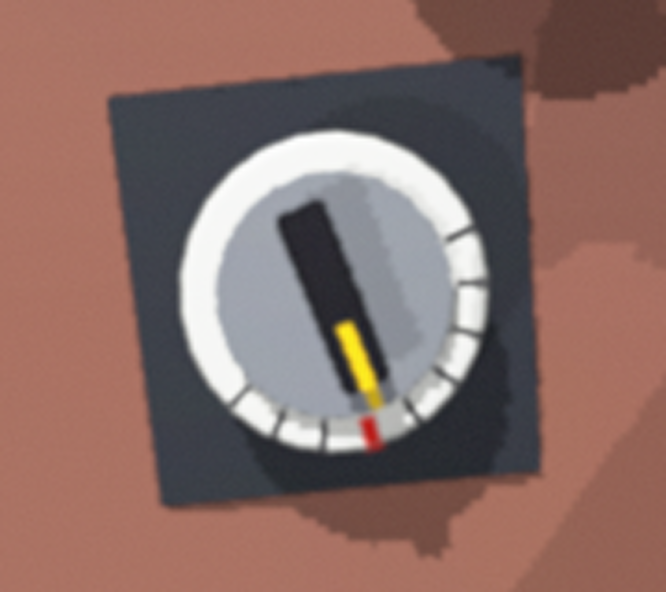

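Run:
```python
import h; from h import *; from look import tl
c=np.array([.4789,.4366]);y0=113.1;y1=104.9
command_gripper(.030,5)
move_to([*c,.15],[180,0,y0]);servo_line([*c,.075],feed=.15);h.F0=force()
servo_line([*c,.0665],feed=.03);z,f=press(8,y0,.0645,c)
command_gripper(0,8);command_gripper(0,30);z,f=press(13,y0,z,c);print(f.round(1),get_gripper_width(),np.round(get_eef_pos(),4))
for yaw in np.linspace(y0,y1,6)[1:]:
    servo_line([*c,z],[180,0,yaw],feed=.01);f=force(3)-h.F0
    if abs(f[2]-13)>1.5: z,f=press(13,yaw,z,c)
    print(round(yaw,1),f.round(1),round(get_torque()[2],3),np.round(get_orientation()[2],1))
command_gripper(.030,5);servo_line([*c,.15],feed=.1)
tl('pics/w8.png')
```

```text
[-2.7 -3.5 12.2] 0.013943630696473565 [0.4786 0.4376 0.0654]
111.5 [-2.3 -3.  11.7] -0.057 111.5
109.8 [-2.2 -3.2 11.8] -0.032 109.8
108.2 [-1.9 -2.8 11.7] 0.007 108.2
106.5 [-1.8 -3.1 11.5] 0.036 106.6
104.9 [-2.4 -3.  12.9] -0.0 104.9
bar ((0.479781836271286, 0.43806540966033936), (0.013924214988946915, 0.0492519736289978), 15.025169372558594)
top ((0.4797523617744446, 0.4382667541503906), 0.044804614037275314)
101.1667
```

View pics/w8.png

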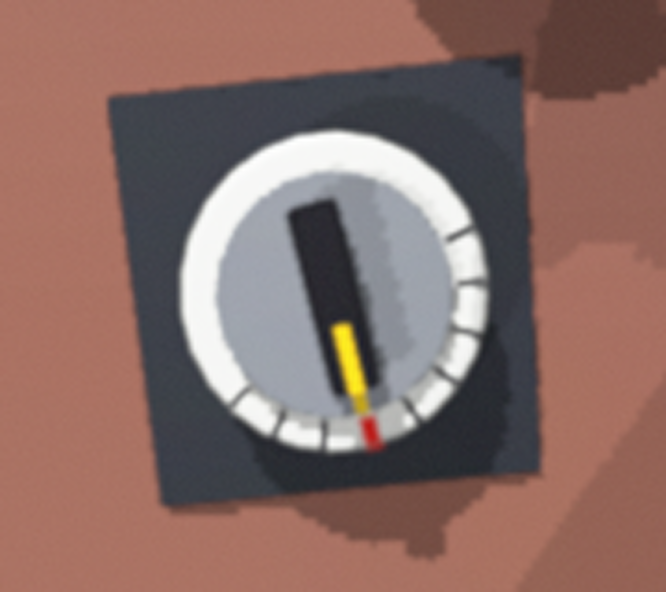

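The body did not move this time: its marks are where they were. The pointer tip is at (361,408) and the red mark at (371,435). I'll check the angle between them in 3D.

Run:
```python
from h import *
c=cam('wrist');P=world(c);t=(.4797,.4382)
px=[(460,234),(472,285),(466,333),(445,376),(410,412),(371,435),(324,434),(280,424),(241,398)]
K=np.array(c['K']);A=[]
for k,(u,v) in enumerate(px):
    x,y=(190+(u-1.35)/3.7-K[0,2])/K[0,0],(20+(v-1.35)/3.7-K[1,2])/K[1,1]
    s=1+c['k1']*(x*x+y*y);d=c['T'][:3,:3]@[x/s,y/s,1];o=c['T'][:3,3];p=o+d*(.056-o[2])/d[2]
    a=np.degrees(np.arctan2(p[1]-t[1],p[0]-t[0]));A.append(a+np.degrees(.35*(k-1)));print(k,a.round(1),A[-1].round(1),np.hypot(*(p[:2]-t)).round(4))
print('yaw',np.mean(A),np.std(A))
```

```text
0 26.0 6.0 0.0387
1 4.5 4.5 0.0388
2 -15.5 4.6 0.0388
3 -35.6 4.5 0.0388
4 -56.9 3.2 0.0394
5 -75.8 4.4 0.041
6 -95.6 4.6 0.0397
7 -114.8 5.5 0.0404
8 -134.3 6.1 0.0406
yaw 4.83556741724955 0.8435230855880576
```

The dial reads about 1.39 rad, and the timer yaw is 4.8° against the slate's 5.5°. Now I'll move the arm clear, do a last check and hand in.

Run:
```python
from h import *
goto([.40,-.10],0,.40);goto([.45,-.45],0,.40);sleep(.3);c=cam('top');P=world(c);cv2.imwrite('pics/top3.png',c['image'])
print(lids(P,.078,.095,(.5,.7,.05,.35)),lids(P,.05,.07,(.3,.6,-.4,-.2)),get_t())
```

```text
[(0.5269, 0.1887, 0.0298), (0.6209, 0.2282, 0.0586), (0.6294, 0.1315, 0.0284), (0.6913, 0.1972, 0.1107)] [(0.4407, -0.2923, 0.0284)] 104.6333
```

View pics/top3.png

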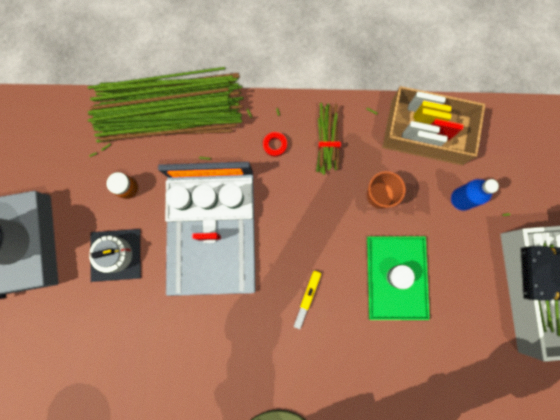

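The last view shows three tins upright on the pushed-in sled at (179-231,196), one in the tray at (402,277), the timer on its slate, and the other bench items where they were.

```bash
python3 -c "
from plant import *
print(sign_off(),get_t())"
```

```text
the job is handed in; nothing more can be done
the job is handed in; nothing more can be done
```

The job is done and handed in at about 105 s of robot time, but the timer slipped once while I turned it and I had to correct it.

- **Tins:** four were present. I drew the sled out to its stop and weighed each tin. Three were full (about 2.5, 3.3 and 3.4 N) and stand on the sled. One was empty (0.5 N) and stands in the green tray.
- **Sled:** after sorting, I pushed it in 0.12 m until it met the end stop.
- **Timer slip:** on the first dial turn the timer body turned with it by about 7° and shifted about 2 mm. The press was under 8 N when that turn began. I turned the whole timer back without pressing, then finished the turn at about 12 N, and it did not move.

The last checks showed the dial at about 1.39 rad against a target of 1.40. The timer's angle was 4.8° and the slate's 5.5°, which is within measuring error. The timer ended within about 1 mm of the slate's centre, measured with the camera. All four tins were upright in place, and I saw no change in the rest of the bench.

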